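Index the phone holder along its keyboard-photo rail

TASK

The phone on the sliding holder photographs the keyboard a section at a time: tally the shot just taken by swinging the counter's lever all the way to its stop and letting it spring back. Then pull the holder's lock knob up until its pin is clear, slide the holder along the rail to the very next hole on the side where the counter stands, and let the pin into that hole. Finish while holding: the program ends with the gripper still on the knob, keeping it pressed down fully home in that hole; do not let go, and leave the other things on the desk where they are.

Things in the scene. Friction and masses are not known exactly. Their poses are not given: they have to be found in the camera images.
- rail: Fixed stand: aluminium square tube (24 x 24 mm, 420 mm long, underside 60 mm and top 84 mm above the desk) on two dark feet. Origin on the desk below the tube's middle; its y axis runs along the tube, its x axis points across it, away from the keyboard. Square holes (13 mm) in the tube's top every 50 mm along y, at y = -100, -50, 0, 50, 100 mm.
- hole_left (a point): Mouth of the hole at y = +50 mm of the rail, in the tube's top face (84 mm above the desk).
- hole_middle (a point): Mouth of the hole at y = 0 of the rail, where the holder's pin sits at the start.
- hole_right (a point): Mouth of the hole at y = -50 mm of the rail.
- holder (a joint): Position of the sliding holder along the rail's +y (m): 0 = pin over the middle hole (start), +0.05 left hole, -0.05 right hole; stops at +-0.11. Slides with about 1.5 N of friction once the pin is clear; the pin has about 2 mm play either way in a hole.
- collar_top (a point): Top centre of the holder's steel collar (22 mm across, top 114 mm above the desk), round the plunger. The holder: dark steel sleeve round the tube (36 mm wide, 70 mm along it, top 90 mm high); on the keyboard side (rail -x), from 50 mm off this point on, it carries a phone lying flat, 150 mm along the rail, top 104 mm high (clips 106 mm).
- plunger (a joint): Lift of the lock plunger (m): 0 = fully home (knob 1 mm over the collar), 0.020 = highest. Its 8 mm round-tipped pin clears the tube's top above 0.014 and rests there at 0.014 over solid tube. Left alone it springs to about 0.005: pin in the hole but not home. From there, pressing it home takes about 4 N, lifting it to 0.018 about 9 N (0.7 N per mm).
- knob_mid (a point): Middle of the plunger's knob: black upright cylinder, 30 mm across, 22 mm high, on the plunger's vertical axis over the tube's centre line. With the plunger at 0.005 this point is 131 mm above the desk (126 mm when home). The knob moves with the holder and the plunger.
- counter: Desk tally counter, fixed: round steel drum 54 mm across, 42 mm high, on a 75 x 60 mm base plate; number wheels on its front (own -x side). Stands to the left or to the right of the keyboard. Origin on the desk below the drum's centre.
- lever_pivot (a point): Point on the vertical axis of the counter's lever, 70 mm above the desk (over the drum's centre).
- lever_post (a point): Upright post at the lever's end: 12 mm across, from 46 to 83 mm above the desk, 50 mm from the pivot axis; this point is on its axis 70 mm above the desk. A flat arm 10 mm wide, 46 to 50 mm high, joins it to the pivot.
- tally_lever (a joint): Angle of the counter's lever (rad), 0 = at rest, 1.1 = at its stop; grows anticlockwise seen from above. At rest the post lies 0.55 rad clockwise from the counter's -x direction (seen from above), at the stop 0.55 rad anticlockwise of it. A spring returns it; at the stop it pushes back with about 4 N at the post.
- keyboard: Keyboard with round copper keys, fixed, 310 x 125 mm, 30 mm high, lying along the rail under the phone. Origin on the desk below its centre.
- mug: Bystander: white mug, 72 mm across, 85 mm high. Loose; to be left alone. Origin at the middle of its underside.
- screwdriver: Bystander: screwdriver, 160 mm long, lying beyond the rail. Loose; to be left alone. Origin near the middle of its underside.
- mouse: Bystander: black computer mouse, 105 x 60 x 34 mm. Loose; to be left alone. Origin at the middle of its underside.
- tape: Bystander: roll of tape lying flat, 64 mm across, 20 mm high. Loose; to be left alone. Origin at the middle of its underside.
- jar: Bystander: glass jar with black cap, 56 mm across, 75 mm high. Loose; to be left alone. Origin at the middle of its underside.
- keycap: Bystander: single loose round keycap, 18 mm across, 10 mm high. Loose; to be left alone. Origin at the middle of its underside.
- switch_box: Bystander: small cardboard box, 50 x 80 x 30 mm. Loose; to be left alone. Origin at the middle of its underside.
Not all that is in view belongs to the job. Leave any red look-alike of the counter alone.

How it is judged:
By the outcome, as a careful person would: the job done as asked, in the order asked, and still so for the second after the job is handed in, while the arm keeps its last pose, push and grip.
It also fails if it takes over 59 s, if anything falls off the work surface, if the arm or the gripper's body presses on something with over 40 N, if the wrist force passes 120 N, or if a joint passes its speed limit or range.

ROBOT

A 6-joint arm with a two-finger parallel gripper is mounted at the origin on the work surface. World frame = base frame: x ahead of the robot, y to its left, z up, the work surface at z = 0. Lengths are in mm, angles in degrees, forces in N, time in s.
With the tool pointing down it reaches from about 300 to 875 mm from the base axis. Payload 6.4 kg.
Tool frame: the origin (TCP) lies at the very end of the fingers, on their centre line; the grasp point (between the pads) lies robot.grip_point_offset behind it (robot.grip_point_offset is the distance from the TCP to the grasp point, in mm); z points along the fingers, y is the line along which they close (so a half turn about z gives the same grasp; the last joint's range is limited). The gripper opens to 88 mm and grips with 3 to 60 N. Pads are 18 mm wide; open, the fingers measure 123 mm over their backs; the gripper's body (75 mm by 187 mm) begins 45 mm behind the grasp point.
Start: joints at [-87.737, 10.359, 92.074, -0, 77.567, -11.82], TCP at [139.932, -557.728, 200.214] pointing down, gripper open.
Joint ranges: [-171.53, 171.53], [-51.25, 118.39], [17.06, 147.69], [-65.23, 245.23], [0, 150.52], [-178.68, 178.68]. Speed limits (degrees/s): [147.25, 147.25, 172.46, 180, 180, 180].

INTERFACE

Orientations are given as a 3x3 rotation matrix whose columns are the frame's x, y, z axes.
In Python, from cell import robot, vision gives the robot as it stands. The module is installed in compiled form; this text tells all that it offers.
- The arm moves only by the shell command python3 -m crank 'ROWS'. ROWS is JSON, a list of rows, each an object with "xyz": the shift along the tool's x, y, z in cm, a list of three; "rot": the turn, a rotation vector about the tool's x, y, z in degrees, a list of three; "grip": the finger opening in cm, from 0 to 8.81. A call has 1 to 8 rows; each row is the pose to reach, as a shift and turn from the pose commanded when the call began, along the tool's axes at that moment; what a row does not reach only later rows make up. A row lasts 1/12 s, in which the tool goes at most 41.7 mm and 7.16 degrees, less where a joint would pass 70% of its speed; a pose out of reach is approached as far as the arm can. A call with a gripper value outside its range is refused whole. The fingers move at their own pace and stop on an object; the grip force is fixed at half the most. Time passes only in rows, so rows that repeat a pose let the fingers close. It gives the time, the measured TCP pose, the force, the opening and the grip force at its end, in the units of the state.
- robot.read_state(): the state, without advancing time (a new reading comes with each control period).
- vision.capture(name): name is "scene" or "top" or "wrist"; returns the picture (480x640x3 uint8, red, green, blue); there is no depth.
- vision.calibration(name): a dict with "vfov" (degrees; the focal length in pixels is half the picture's height over the tangent of half this angle, whatever the lens; pixels are square), "cx", "cy" (the principal point, pixels), "rvec" (rotation vector, rad) and "tvec" (3), from world to camera coordinates, as OpenCV has them. Camera axes: x right, y down, z forward; pixel columns grow to the right and rows downward; lengths in mm; the calibration is good to about 2 mm. A picture is of the moment at which its call begins: read the wrist's pose just before it. calibration takes no time and is no camera call; for the wrist camera it gives the pose at the moment of the call.
- robot.finish_job(): hands the job in; it is judged then, once.
The state is a dict: "clock": time; "joint_pos": joint angles; "qd": joint speeds; "joint_efforts": joint torques, N m; "tool_pos": TCP position; "tool_rot": TCP orientation; "contact_force": force on the tool from outside, world axes, zero at the start; "ft_torque": the same for the moment, N m; "finger_gap": finger opening in mm; "grip_force": force on a finger pad.
Only numpy, scipy, OpenCV 4.12 (cv2) and the standard library are available. Lean on these libraries where they do the work, as an engineer would, in place of code of your own. Each camera call takes 0.05 s, during which the arm holds its last target. There are 200 camera calls.

## Working session

There is one attempt and no reset: what is moved stays moved. The work goes in short steps, Python scripts to look and compute and a shell command to move; the robot and the scene stay as the last step left them, time stands still between calls to the robot, and variables do not carry over. Pictures are saved under pics/ and viewed, at most 10 in all, crops included, and the job is handed in when it is done.

```bash
mkdir -p pics
cat > h.py <<'E'
import numpy as np, cv2
from cell import robot, vision
def cam(n):
    c=vision.calibration(n); f=240/np.tan(np.radians(c['vfov'])/2)
    K=np.array([[f,0,c['cx']],[0,f,c['cy']],[0,0,1.]])
    R=cv2.Rodrigues(np.array(c['rvec'],float))[0]; return K,R,np.array(c['tvec'],float).ravel()
def px2w(n,u,v,z):
    K,R,t=cam(n); d=R.T@np.linalg.inv(K)@[u,v,1]; o=-R.T@t
    return o+d*(z-o[2])/d[2]
def w2px(n,p):
    K,R,t=cam(n); q=K@(R@np.array(p,float)+t); return q[:2]/q[2]
def save(n,name,crop=None,s=1):
    im=vision.capture(n)[:,:,::-1]
    cv2.imwrite('pics/raw_'+name,im)
    if crop: x0,y0,x1,y1=crop; im=im[y0:y1,x0:x1]
    cv2.imwrite('pics/'+name,cv2.resize(im,None,fx=s,fy=s,interpolation=cv2.INTER_CUBIC))
E
python3 - <<'E'
from h import *
save('top','top.png');save('scene','scene.png')
for n in('top','scene'):
    K,R,t=cam(n);print(n,K[0,0],-R.T@t,R[2])
s=robot.read_state();print(s['tool_pos'],s['tool_rot'],robot.grip_point_offset,s['clock'],s['finger_gap'])
E
```

```text
top 453.01268870917767 [ 450.23350559   -6.90532098 1091.89825727] [ 0.11998543  0.0266934  -0.99241673]
scene 455.42990450174506 [1248.34075071 -508.32132529  700.07719091] [-0.66867915  0.47825244 -0.5693354 ]
[ 139.92384925 -557.19529935  199.43915059] [[ 9.69928393e-01  2.43390435e-01 -9.51599781e-05]
 [ 2.43390304e-01 -9.69927290e-01  1.48709131e-03]
 [ 2.69645540e-04 -1.46553310e-03 -9.99998890e-01]] 18.700000000000003 0.1 88.45410379421972
```

View pics/top.png

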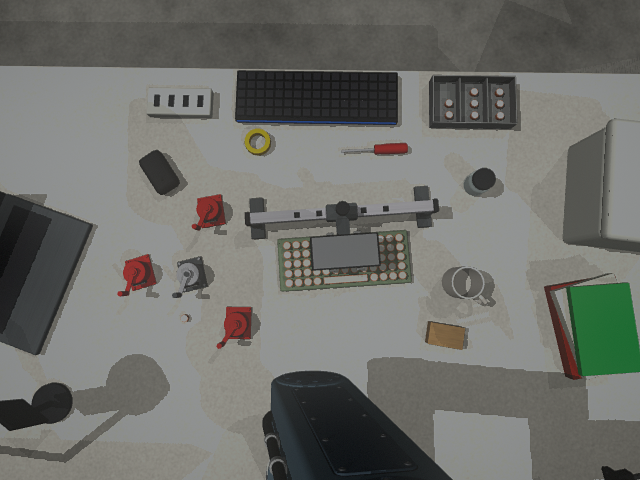

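View pics/scene.png

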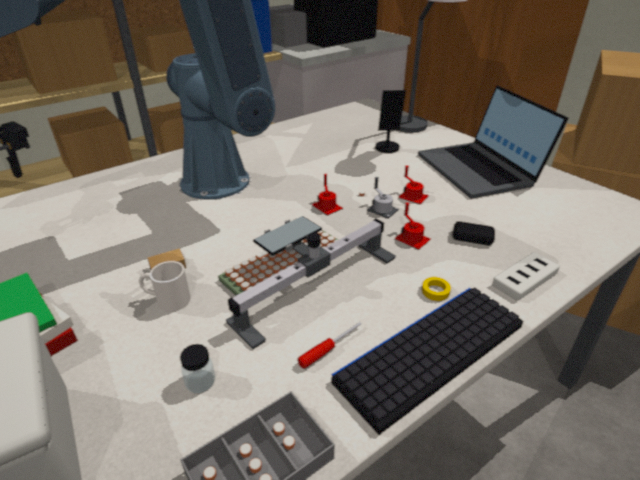

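Top view: the steel-grey counter is at about (190,275). The red look-alikes are at (210,212), (138,272) and (237,323), so I choose the grey one. The rail runs from (247,217) to (437,207), with the knob at (343,210). The counter is to the left (+y), so the target is hole_left. Next is a close crop to check the choice.

Run:
```python
import cv2
im=cv2.imread('pics/raw_top.png')
a=cv2.resize(im[240:310,150:250],None,fx=4,fy=4,interpolation=cv2.INTER_CUBIC)
b=cv2.resize(im[185:285,240:440],None,fx=4,fy=4,interpolation=cv2.INTER_CUBIC)
import numpy as np
c=np.zeros((680,800,3),np.uint8)[:, :]
c[:280,:400]=a;c[280:]=b
c=cv2.resize(c,(705,600));cv2.imwrite('pics/crop1.png',c)
```

```text
(no output)
```

View pics/crop1.png

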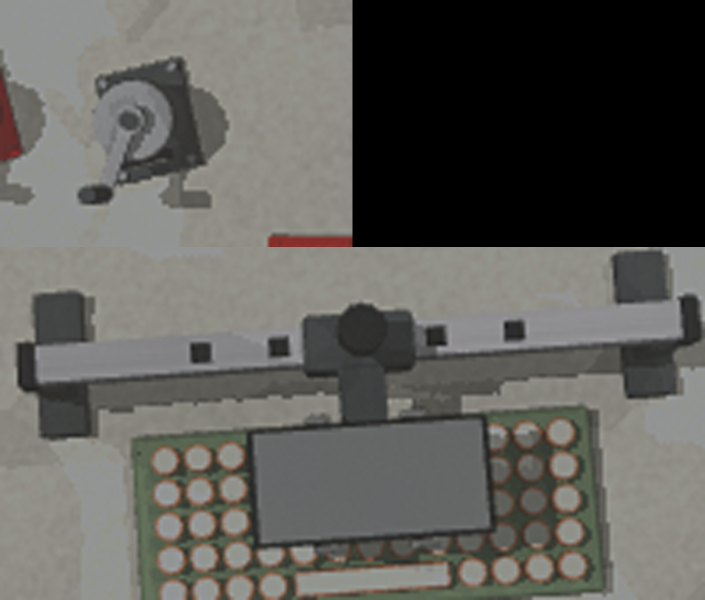

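The crop shows the grey steel counter with its dark post at crop (95,195) and hub at (129,121). The knob is at (362,328), and the holes are at (201,352), (279,347), (436,335) and (514,329).

```bash
cat >> h.py <<'E'
def axes(ang):
    a=np.radians(ang);return np.array([np.cos(a),np.sin(a)]),np.array([-np.sin(a),np.cos(a)])
E
python3 - <<'E'
from h import *
k=4*705/800; ky=4*600/680
P=lambda x,y,z:px2w('top',150+x/k,240+y/ky,z)
Q=lambda x,y,z:px2w('top',240+x/k,185+(y-247)/ky,z)
post=P(95,195,65);print('post',post, 'pivot',P(129,121,55),P(129,121,50), 'drum',P(133,120,42), 'base corners',[P(*c,4)[:2].round() for c in((97,78),(180,60),(205,163),(120,183))])
H=[Q(201,352,84),Q(279,347,84),Q(436,335,84),Q(514,329,84)]
for a in H:print('hole',a)
print('mid',np.mean(H,0),[np.linalg.norm(H[i+1]-H[i]) for i in range(3)],'knob',Q(362,328,142))
d=H[0]-H[3];print('rail y dir deg',np.degrees(np.arctan2(d[1],d[0])))
E
```

```text
post [406.97315672 322.49745222  65.        ] pivot [454.55994921 306.3673774   55.        ] [454.58081164 307.8780015   50.        ] drum [455.33266877 307.68353084  42.        ] base corners [array([483., 346.]), array([497., 289.]), array([428., 268.]), array([413., 325.])]
hole [593.63499155  55.37642685  84.        ]
hole [597.92948443   5.68681215  84.        ]
hole [607.79774823 -94.07572576  84.        ]
hole [ 612.71437824 -143.53147227   84.        ]
mid [603.01915061 -44.13598976  84.        ] [np.float64(49.87484814494576), np.float64(100.24942194946428), np.float64(49.69953836276842)] knob [602.03030708 -44.64662179 142.        ]
rail y dir deg 95.47908885146786
```

Checks hold: hole spacing is 49.9, 100.2 and 49.7 mm, knob and hole mid agree within 1.1 mm, and the post is 50 mm from the pivot. Next I work out the shifts to the via point and to a standoff behind the post.

```bash
cat >> h.py <<'E'
def go(*T, p=None):
    s=robot.read_state();R=np.array(s['tool_rot']);p=np.array(s['tool_pos'] if p is None else p)
    return [(R.T@(np.array(t,float)-p)/10).round(2).tolist() for t in T]
E
python3 - <<'E'
from h import *
p=[139.93,-557.73,200.2]
print(go([430,-250,200],[398,360,200],p=p))
E
```

```text
[[35.62, -22.79, 0.06], [47.37, -82.73, 0.15]]
```

```bash
python3 -m crank '[{"xyz":[28,-18,0],"rot":[0,0,0],"grip":0},{"xyz":[28,-18,0],"rot":[0,0,0],"grip":0},{"xyz":[28,-18,0],"rot":[0,0,0],"grip":0},{"xyz":[28,-18,0],"rot":[0,0,0],"grip":0},{"xyz":[28,-18,0],"rot":[0,0,0],"grip":0},{"xyz":[28,-18,0],"rot":[0,0,0],"grip":0},{"xyz":[28,-18,0],"rot":[0,0,0],"grip":0},{"xyz":[28,-18,0],"rot":[0,0,0],"grip":0}]'; python3 -c "
from h import *
print(go([430,-200,200],[398,360,200]))"
```

```text
clock: 0.77
tool_pos: [368.6, -313.1, 200.1]
tool_rot: [[0.97, 0.243, -0.0], [0.243, -0.97, 0.0], [-0.0, -0.0, -1.0]]
contact_force: [0.9, -0.3, 0.1]
finger_gap: 37.4
grip_force: 0.0
[[8.71, -9.47, 0.01], [19.21, -64.57, 0.02]]
```

```bash
python3 -m crank '[{"xyz":[8,-12,0],"rot":[0,0,0],"grip":0},{"xyz":[8,-12,0],"rot":[0,0,0],"grip":0},{"xyz":[8,-12,0],"rot":[0,0,0],"grip":0},{"xyz":[12,-31,0],"rot":[0,0,0],"grip":0},{"xyz":[12,-31,0],"rot":[0,0,0],"grip":0},{"xyz":[12,-31,0],"rot":[0,0,0],"grip":0},{"xyz":[12,-31,0],"rot":[0,0,0],"grip":0},{"xyz":[12,-31,0],"rot":[0,0,0],"grip":0}]'; python3 -c "
from h import *
print(go([398,360,200]))"
```

```text
clock: 1.43
tool_pos: [408.0, 13.0, 200.1]
tool_rot: [[0.97, 0.243, 0.0], [0.243, -0.97, 0.0], [0.0, 0.0, -1.0]]
contact_force: [1.1, 0.3, 0.2]
finger_gap: 0.6
grip_force: 0.0
[[7.46, -33.9, 0.01]]
```

```bash
python3 -m crank '[{"xyz":[6,-32,0],"rot":[0,0,0],"grip":0},{"xyz":[6,-32,0],"rot":[0,0,0],"grip":0},{"xyz":[6,-32,0],"rot":[0,0,0],"grip":0},{"xyz":[6,-32,0],"rot":[0,0,0],"grip":0},{"xyz":[6,-32,0],"rot":[0,0,0],"grip":0},{"xyz":[6,-32,0],"rot":[0,0,0],"grip":0},{"xyz":[6,-32,0],"rot":[0,0,0],"grip":0},{"xyz":[6,-32,0],"rot":[0,0,0],"grip":0}]'; python3 -c "
from h import *
print(go([398,360,200],[398,360,100]))
save('wrist','w1.png')
print(w2px('wrist',[407,322.5,83]),w2px('wrist',[454.6,307,50]),w2px('top',[398,360,56]))
K,R,t=cam('wrist');print(-R.T@t)"
```

```text
clock: 2.1
tool_pos: [387.9, 338.8, 199.9]
tool_rot: [[0.97, 0.245, -0.0], [0.245, -0.97, 0.0], [-0.0, -0.0, -1.0]]
contact_force: [0.5, -1.0, 0.6]
finger_gap: 0.5
grip_force: 0.0
[[1.5, -1.81, -0.01], [1.5, -1.8, 9.99]]
[353.81202338 196.64453882] [386.33113337 134.56586524] [161.64929528 298.66785808]
[461.49937977 361.52820538 384.35133494]
```

View pics/w1.png

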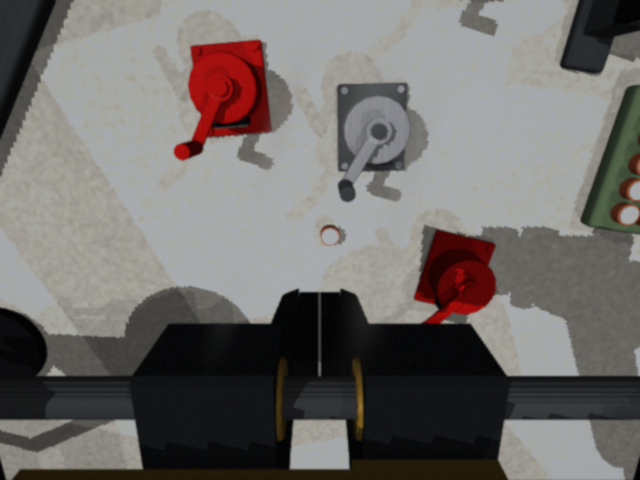

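The wrist view shows the grey counter with its post top at about (346,187) and hub at (380,131). The fingers are closed, and the red counters are well clear.

Run:
```python
from h import *
for z in(83,75):print(px2w('wrist',346,188,z))
print(px2w('wrist',380,131,54),px2w('wrist',375,129,42),px2w('wrist',330,235,10))
for n in [(190,150),(218,90)]:print('red',px2w('wrist',*n,70))
```

```text
[411.7565308 329.7428377  83.       ]
[410.43600308 328.89902879  75.        ]
[456.03257647 313.13537777  54.        ] [456.33172314 315.66693489  42.        ] [353.1223085  324.76273455  10.        ]
red [408.44788727 447.84562516  70.        ]
red [454.98911538 435.1953235   70.        ]
```

Run:
```python
from h import *
s=robot.read_state();print(s['clock'],s['tool_pos'])
print(go([398,360,200],[398,360,56]))
```

```text
2.15 [387.33113248 343.03825581 199.98924331]
[[1.45, -1.38, 0.0], [1.45, -1.33, 14.4]]
```

```bash
python3 -m crank '[{"xyz":[1.6,-1.5,0],"rot":[0,0,0],"grip":0},{"xyz":[1.6,-1.5,4],"rot":[0,0,0],"grip":0},{"xyz":[1.6,-1.5,8],"rot":[0,0,0],"grip":0},{"xyz":[1.6,-1.5,12],"rot":[0,0,0],"grip":0},{"xyz":[1.6,-1.5,14.3],"rot":[0,0,0],"grip":0},{"xyz":[1.6,-1.5,14.3],"rot":[0,0,0],"grip":0},{"xyz":[1.6,-1.5,14.3],"rot":[0,0,0],"grip":0}]'
python3 - <<'E'
from h import *
piv=np.array([455.5,308.]);c=np.array([.243,-.97])
for th in (161,182.5,193,204,224,226,228):
    a=np.radians(th);p=piv+50*np.array([np.cos(a),np.sin(a)])-23.5*c
    print(th,p.round(1),go([*p,57]))
E
```

```text
clock: 2.73
tool_pos: [399.8, 353.8, 56.2]
tool_rot: [[0.97, 0.243, -0.003], [0.243, -0.97, -0.002], [-0.004, 0.001, -1.0]]
contact_force: [-0.5, -0.1, 0.3]
finger_gap: 0.5
grip_force: 0.0
161 [402.5 347.1] [[0.1, 0.72, -0.08]]
182.5 [399.8 328.6] [[-0.61, 2.44, -0.08]]
193 [401.1 319.5] [[-0.71, 3.35, -0.08]]
204 [404.1 310.5] [[-0.63, 4.31, -0.08]]
224 [413.8 296.1] [[-0.04, 5.94, -0.08]]
226 [415.1 294.8] [[0.05, 6.09, -0.08]]
228 [416.3 293.6] [[0.14, 6.24, -0.08]]
```

```bash
python3 -m crank '[{"xyz":[0,0.7,0],"rot":[0,0,0],"grip":0},{"xyz":[-0.4,1.6,0],"rot":[0,0,0],"grip":0},{"xyz":[-0.6,2.4,0],"rot":[0,0,0],"grip":0},{"xyz":[-0.7,3.3,0],"rot":[0,0,0],"grip":0},{"xyz":[-0.6,4.3,0],"rot":[0,0,0],"grip":0},{"xyz":[-0.3,5.2,0],"rot":[0,0,0],"grip":0},{"xyz":[0,5.6,0],"rot":[0,0,0],"grip":0},{"xyz":[0,5.6,0],"rot":[0,0,0],"grip":0}]'
python3 - <<'E'
from h import *
save('wrist','w2.png',(200,60,560,330),2)
s=robot.read_state();print(s['tool_pos'],s['contact_force'])
E
```

```text
clock: 3.4
tool_pos: [415.9, 299.3, 57.6]
tool_rot: [[0.97, 0.242, 0.001], [0.242, -0.97, 0.0], [0.001, -0.0, -1.0]]
contact_force: [1.0, 1.3, 0.1]
finger_gap: 0.3
grip_force: 0.0
[415.40202507 299.74092183  57.44092098] [0.04492791 0.68120407 0.36710156]
```

View pics/w2.png

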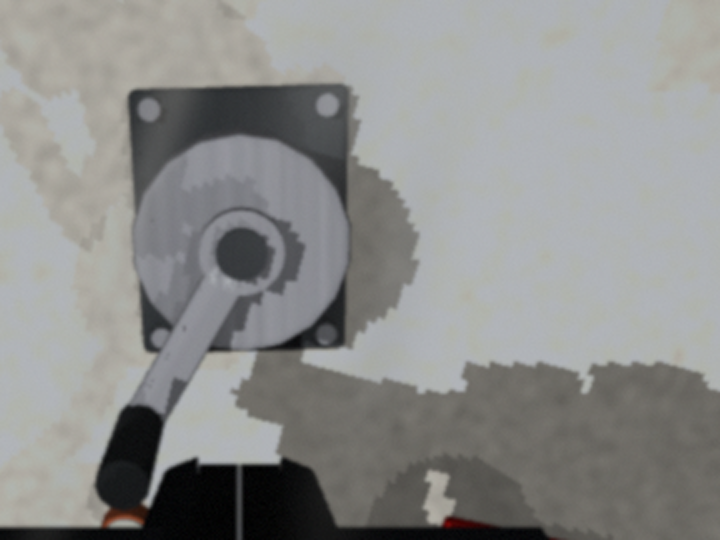

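The lever is still at rest, with its post at crop (122,483), top. The finger tips at (240,460) slipped past on the robot side. I re-measure the post from this near view.

Run:
```python
from h import *
s=robot.read_state();print(s['tool_pos'])
d=np.array([415.9,299.3,57.6])-s['tool_pos']
for n,u,v,z in(('hub',321,187.5,54),('hub',321,187.5,60),('posttop',261,301.5,83),('drum',320,181,42),('tip',320,290,57)):
    print(n,z,(px2w('wrist',u,v,z)+d).round(1))
for p in ([409,324,83],[412.4,325.5,83]):print(w2px('wrist',p))
print(w2px('wrist',[*(np.array(s['tool_pos'])[:2]),57.5]), cam('wrist')[0][0,0])
K,R,t=cam('wrist');print(-R.T@t,R[2])
```

```text
[415.40202507 299.74092183  57.44092098]
hub 54 [456.5 308.8  54.2]
hub 60 [457.6 309.1  60.2]
posttop 83 [409.  322.8  83.2]
drum 42 [457.3 309.5  42.2]
tip 57 [408.5 297.3  57.2]
[259.56115618 299.97852523]
[257.66591286 291.93109158]
[319.64408649 275.72007742] 417.98587197068645
[489.44124268 318.45581309 241.79647131] [-0.28536845 -0.0711805  -0.95577099]
```

Run:
```python
from h import *
s=robot.read_state();im=vision.capture('scene')[:,:,::-1].copy()
B=4;x0,y0=310,120;im=cv2.resize(im[y0:y0+130,x0:x0+160],None,fx=B,fy=B,interpolation=cv2.INTER_CUBIC)
tp=np.array(s['tool_pos']);R=np.array(s['tool_rot'])
for p,c in((tp,(0,255,0)),(tp+R@[9,17,0],(0,255,255)),(tp+R@[-9,17,0],(0,255,255)),(tp+R@[9,-17,0],(0,255,255)),(tp-[0,0,-60],(255,255,0)),([408.5,323,83],(255,0,255)),([408.5,323,46],(255,0,255))):
    q=(w2px('scene',p)-[x0,y0])*B;cv2.circle(im,tuple(int(a) for a in q),3,c,-1)
cv2.imwrite('pics/s2.png',im);print(tp)
```

```text
[415.40202507 299.74092183  57.44092098]
```

View pics/s2.png

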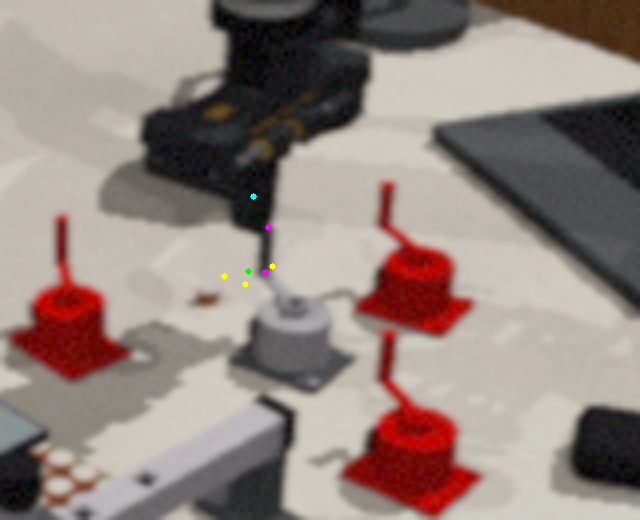

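The scene crop shows my post markers matching the post at (268,227)–(265,272). The real fingertips end at about (255,230), some 35 mm above the projected TCP at (248,271), so the closed fingers passed over the post. I go back up and compare open and closed fingers.

```bash
python3 -m crank '[{"xyz":[0,0,-4],"rot":[0,0,0],"grip":0},{"xyz":[0,0,-6],"rot":[0,0,0],"grip":0},{"xyz":[-1,-3,-6],"rot":[0,0,0],"grip":0},{"xyz":[-1,-6,-6],"rot":[0,0,0],"grip":0},{"xyz":[-1,-6,-6],"rot":[0,0,0],"grip":0},{"xyz":[-1,-6,-6],"rot":[0,0,0],"grip":0}]'
cat > look.py <<'E'
import sys
from h import *
s=robot.read_state();tp=np.array(s['tool_pos']);R=np.array(s['tool_rot']);P=[]
q=w2px('scene',tp);x0,y0=[int(a) for a in q-[50,80]];x0=min(max(x0,0),540);y0=max(y0,0)
for n in('scene','wrist'):
    cal=cam(n)
    im=vision.capture(n)[:,:,::-1].copy()
    (xa,ya,w,h,B)=(x0,y0,100,150,4) if n=='scene' else (120,100,400,300,1)
    K,Rc,t=cal
    im=cv2.resize(im[ya:ya+h,xa:xa+w],None,fx=B,fy=B,interpolation=cv2.INTER_CUBIC)
    for p,c in((tp,(0,255,0)),(tp+R@[0,0,-18.7],(0,255,255)),(tp+R@[0,0,-63.7],(255,255,0))):
        v=K@(Rc@p+t);v=(v[:2]/v[2]-[xa,ya])*B;cv2.circle(im,tuple(int(a) for a in v),3,c,-1)
    P.append(cv2.resize(im,(400,300)) if n=='wrist' else im[:600])
print(tp,s['finger_gap'])
cv2.imwrite('pics/'+sys.argv[1],np.hstack([P[0],np.vstack([P[1],np.zeros((P[0].shape[0]-300,400,3),np.uint8)])]))
E
python3 look.py c_closed.png
python3 -m crank '[{"xyz":[0,0,0],"rot":[0,0,0],"grip":7},{"xyz":[0,0,0],"rot":[0,0,0],"grip":7},{"xyz":[0,0,0],"rot":[0,0,0],"grip":7},{"xyz":[0,0,0],"rot":[0,0,0],"grip":7},{"xyz":[0,0,0],"rot":[0,0,0],"grip":7},{"xyz":[0,0,0],"rot":[0,0,0],"grip":7}]' | tail -2
python3 look.py c_open.png
python3 -c "
import cv2,numpy as np
a=cv2.imread('pics/c_closed.png');b=cv2.imread('pics/c_open.png')
o=np.vstack([np.hstack([cv2.resize(i[:,:400],(300,450))for i in(a,b)]),])
w=np.vstack([a[:300,400:],b[:300,400:]])
o=np.vstack([o,np.zeros((150,600,3),np.uint8)])
w=cv2.resize(w,(200*2,600))
cv2.imwrite('pics/cmp.png',cv2.resize(np.hstack([o,w]),(800,480)))"
```

```text
clock: 4.0
tool_pos: [389.4, 357.1, 117.1]
tool_rot: [[0.969, 0.246, -0.0], [0.246, -0.969, -0.0], [-0.0, 0.0, -1.0]]
contact_force: [-0.0, 0.2, 0.2]
finger_gap: 0.5
grip_force: 0.0
[389.44619573 357.07916547 117.11171874] 0.46735153790035816
finger_gap: 38.6
grip_force: 0.0
[390.37625927 355.75079878 117.22398992] 38.608476780211696
```

View pics/cmp.png

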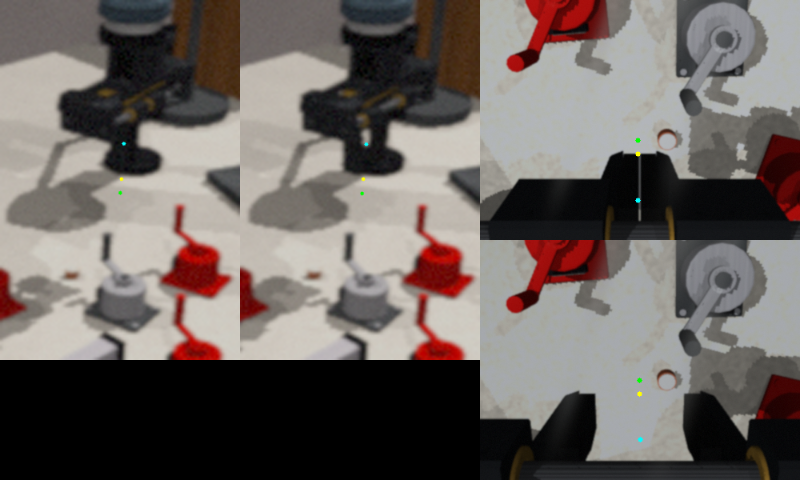

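Run:
```python
from h import *
# finger end in tool frame from s2 (scene) and w2 (wrist), pose then:
tp=np.array([415.4,299.74,57.44]);s=robot.read_state();R=np.array(s['tool_rot'])
K,Rc,t=cam('scene');o=-Rc.T@t
def ray(u,v):
    d=Rc.T@np.linalg.inv(K)@[u,v,1];return o,d
for u,v in((252,230),(240,215),(268,222)):
    o_,d=ray(310+u/4,120+v/4)
    oo=R.T@(o_-tp);dd=R.T@d
    for x in(9,0,-9):
        k=(x-oo[0])/dd[0];print((u,v),x,(oo+k*dd).round(1))
# wrist cam relative to tool (now)
Kw,Rw,tw=cam('wrist');ow=R.T@(-Rw.T@tw-np.array(s['tool_pos']))
for v in(290,293):
    d=R.T@Rw.T@np.linalg.inv(Kw)@[320,v,1]
    for x in(9,0,-9):
        k=(x-ow[0])/d[0];print('wrist',v,x,(ow+k*d).round(1))
```

```text
(252, 230) 9 [  9.   13.9 -42.3]
(252, 230) 0 [  0.   -0.6 -33.3]
(252, 230) -9 [ -9.  -15.1 -24.3]
(240, 215) 9 [  9.   30.7 -60.8]
(240, 215) 0 [  0.   16.4 -52.1]
(240, 215) -9 [ -9.    2.2 -43.4]
(268, 222) 9 [  9.   -6.6 -40.1]
(268, 222) 0 [  0.  -21.4 -31.1]
(268, 222) -9 [ -9.  -36.3 -22.1]
wrist 290 9 [  9.    0.1 -36.1]
wrist 290 0 [  0.    0.1 -16.3]
wrist 290 -9 [-9.   0.2  3.5]
wrist 293 9 [  9.    0.1 -38.8]
wrist 293 0 [  0.    0.1 -19.4]
wrist 293 -9 [-9.   0.2  0. ]
```

Scene and wrist rays agree, at tool x=+9, that the fingers end about 37 mm behind the reported TCP. So I allow for tip = TCP + 37 mm and redo the push lower. TCP z of 28 mm is also safe if that estimate were wrong.

```bash
python3 -m crank '[{"xyz":[1,-0.6,0],"rot":[0,0,0],"grip":0},{"xyz":[1,-0.6,0],"rot":[0,0,0],"grip":0},{"xyz":[1,-0.6,3],"rot":[0,0,0],"grip":0},{"xyz":[1,-0.6,6],"rot":[0,0,0],"grip":0},{"xyz":[1,-0.6,8.9],"rot":[0,0,0],"grip":0},{"xyz":[1,-0.6,8.9],"rot":[0,0,0],"grip":0},{"xyz":[1,-0.6,8.9],"rot":[0,0,0],"grip":0},{"xyz":[1,-0.6,8.9],"rot":[0,0,0],"grip":0}]'
python3 - <<'E'
from h import *
piv=np.array([456,308.5]);c=np.array([.243,-.97])
for th in (162,177,193,209,224,230):
    a=np.radians(th);p=piv+50*np.array([np.cos(a),np.sin(a)])-20*c
    print(th,p.round(1),go([*p,28]))
E
```

```text
clock: 5.37
tool_pos: [399.3, 364.7, 29.6]
tool_rot: [[0.97, 0.243, 0.001], [0.243, -0.97, 0.001], [0.001, -0.0, -1.0]]
contact_force: [0.4, -0.4, -0.5]
finger_gap: 0.8
grip_force: 0.0
162 [403.6 343.4] [[-0.1, 2.17, 0.16]]
177 [401.2 330.5] [[-0.64, 3.36, 0.16]]
193 [402.4 316.7] [[-0.86, 4.73, 0.16]]
209 [407.4 303.7] [[-0.7, 6.12, 0.16]]
224 [415.2 293.2] [[-0.2, 7.32, 0.16]]
230 [419.  289.6] [[0.09, 7.76, 0.16]]
```

```bash
python3 -m crank '[{"xyz":[0,1,0],"rot":[0,0,0],"grip":0},{"xyz":[0,2,0],"rot":[0,0,0],"grip":0},{"xyz":[-0.3,2.8,0],"rot":[0,0,0],"grip":0},{"xyz":[-0.5,3.5,0],"rot":[0,0,0],"grip":0},{"xyz":[-0.6,4.2,0],"rot":[0,0,0],"grip":0},{"xyz":[-0.6,4.9,0],"rot":[0,0,0],"grip":0},{"xyz":[-0.6,4.9,0],"rot":[0,0,0],"grip":0}]'; python3 -m crank '[{"xyz":[0.1,0.6,0],"rot":[0,0,0],"grip":0},{"xyz":[0.3,1.2,0],"rot":[0,0,0],"grip":0},{"xyz":[0.4,1.6,0],"rot":[0,0,0],"grip":0},{"xyz":[0.4,1.6,0],"rot":[0,0,0],"grip":0}]'
```

```text
clock: 5.95
tool_pos: [404.7, 314.1, 28.4]
tool_rot: [[0.97, 0.242, -0.0], [0.242, -0.97, -0.0], [-0.0, 0.0, -1.0]]
contact_force: [-1.7, 3.1, 1.4]
finger_gap: 0.6
grip_force: 1.4
clock: 6.28
tool_pos: [412.6, 300.0, 28.0]
tool_rot: [[0.97, 0.243, -0.0], [0.243, -0.97, -0.0], [-0.001, 0.0, -1.0]]
contact_force: [-3.2, 2.2, 0.6]
finger_gap: 0.1
grip_force: 1.6
```

Contact at about 4 N. I keep pushing to the stop.

```bash
python3 -m crank '[{"xyz":[0.2,0.4,0],"rot":[0,0,0],"grip":0},{"xyz":[0.4,0.8,0],"rot":[0,0,0],"grip":0},{"xyz":[0.4,0.8,0],"rot":[0,0,0],"grip":0},{"xyz":[0.4,0.8,0],"rot":[0,0,0],"grip":0}]'; python3 -c "
from h import *
save('wrist','w4.png')
print(w2px('wrist',[420.6,273.1,83]))"
```

```text
clock: 6.62
tool_pos: [418.2, 293.8, 28.1]
tool_rot: [[0.97, 0.243, -0.0], [0.243, -0.97, 0.0], [-0.0, -0.0, -1.0]]
contact_force: [-3.2, 3.2, -0.4]
finger_gap: 0.3
grip_force: 1.8
[378.99221512 342.76813064]
```

```bash
python3 -m crank '[{"xyz":[0.1,0.2,0],"rot":[0,0,0],"grip":0},{"xyz":[0.1,0.3,0],"rot":[0,0,0],"grip":0},{"xyz":[0.1,0.4,0],"rot":[0,0,0],"grip":0},{"xyz":[0.1,0.4,0],"rot":[0,0,0],"grip":0}]'|grep -v rot
```

```text
clock: 7.0
tool_pos: [419.5, 291.9, 28.1]
contact_force: [-4.3, 11.5, -1.7]
finger_gap: 0.1
grip_force: 5.9
```

```bash
python3 -m crank '[{"xyz":[0.1,0.2,0],"rot":[0,0,0],"grip":0},{"xyz":[0.1,0.3,0],"rot":[0,0,0],"grip":0},{"xyz":[0.1,0.3,0],"rot":[0,0,0],"grip":0}]'|grep -v rot; python3 -c "
from h import *
save('wrist','w5.png',(220,100,520,380),2)"
```

```text
clock: 7.25
tool_pos: [419.9, 291.2, 28.1]
contact_force: [-9.7, 21.0, -1.7]
finger_gap: 0.8
grip_force: 11.1
```

View pics/w5.png

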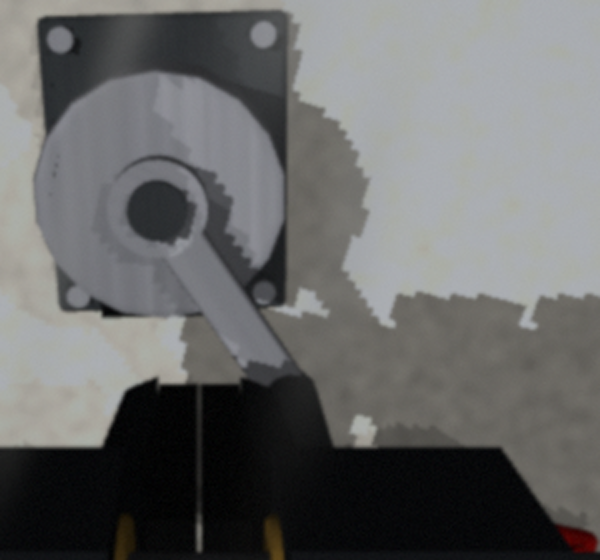

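The lever arm now runs from the hub at (157,210) to (270,375), mirrored about the counter's front. The force jumped from 4 N to 23 N with almost no motion, so it is on its stop. I retreat along the arc so it springs back, then lift.

```bash
python3 -m crank '[{"xyz":[-0.5,-0.8,0],"rot":[0,0,0],"grip":0},{"xyz":[-1.1,-2,0],"rot":[0,0,0],"grip":0},{"xyz":[-1.4,-3.2,0],"rot":[0,0,0],"grip":0},{"xyz":[-1.3,-4.6,0],"rot":[0,0,0],"grip":0},{"xyz":[-0.8,-6,0],"rot":[0,0,0],"grip":0},{"xyz":[-0.6,-7.6,0],"rot":[0,0,0],"grip":0},{"xyz":[-0.6,-7.6,0],"rot":[0,0,0],"grip":0},{"xyz":[-0.6,-7.6,0],"rot":[0,0,0],"grip":0}]'|grep -v rot;python3 -m crank '[{"xyz":[0,0,-4],"rot":[0,0,0],"grip":0},{"xyz":[0,0,-8],"rot":[0,0,0],"grip":0},{"xyz":[0,0,-12],"rot":[0,0,0],"grip":0},{"xyz":[0,0,-16],"rot":[0,0,0],"grip":0},{"xyz":[0,0,-16],"rot":[0,0,0],"grip":0}]'|grep -v rot
python3 - <<'E'
from h import *
# check lever in top view vs first picture
im=vision.capture('top')[:,:,::-1];cv2.imwrite('pics/raw_top2.png',im)
a=cv2.imread('pics/raw_top.png');print(np.abs(im[286:302,168:184].astype(int)-a[286:302,168:184]).mean())
print(go([560,80,190],[602.5,-44.5,190]))
print(im[290:300:2,168:186:2].mean(2).round(), a[290:300:2,168:186:2].mean(2).round())
E
```

```text
clock: 7.97
tool_pos: [397.7, 360.0, 28.2]
contact_force: [0.1, 0.3, 0.1]
finger_gap: 0.4
grip_force: 0.0
clock: 8.38
tool_pos: [402.2, 361.4, 197.2]
contact_force: [0.4, 0.5, 2.1]
finger_gap: 0.4
grip_force: 0.0
1.2174479166666667
[[8.63, 31.08, 0.37], [9.73, 44.19, 0.36]]
[[146. 145. 145. 145. 138. 131. 131. 132. 129.]
 [146. 147. 148. 123.  97.  85. 106.  92.  91.]
 [146. 147.  89.  70.  67.  45.  43. 121. 145.]
 [145. 146. 103.  70.  65.  44.  46. 150. 147.]
 [145. 146. 146. 145. 148. 144. 142. 147. 146.]] [[147. 147. 146. 145. 139. 132. 131. 132. 129.]
 [147. 147. 149. 123.  99.  87. 106.  92.  92.]
 [147. 148.  91.  71.  68.  48.  46. 122. 145.]
 [147. 147. 105.  72.  67.  46.  48. 150. 147.]
 [146. 147. 147. 146. 148. 145. 142. 148. 147.]]
```

The lever is back at rest, since that patch of the top view matches the first picture. Next the arm goes over to the knob, opening and turning 8.6° to align with the rail.

```bash
python3 -m crank '[{"xyz":[6.5,30,0],"rot":[0,0,4],"grip":7},{"xyz":[6.5,30,0],"rot":[0,0,8.6],"grip":7},{"xyz":[6.5,30,0],"rot":[0,0,8.6],"grip":7},{"xyz":[6.5,30,0],"rot":[0,0,8.6],"grip":7},{"xyz":[6.5,30,0],"rot":[0,0,8.6],"grip":7},{"xyz":[6.5,30,0],"rot":[0,0,8.6],"grip":7},{"xyz":[6.5,30,0],"rot":[0,0,8.6],"grip":7},{"xyz":[6.5,30,0],"rot":[0,0,8.6],"grip":7}]';python3 -c "
from h import *
print(go([602.5,-44.5,190]))"
```

```text
clock: 9.1
tool_pos: [534.3, 79.1, 186.6]
tool_rot: [[0.996, 0.091, -0.002], [0.091, -0.996, -0.002], [-0.002, 0.002, -1.0]]
contact_force: [-0.7, -0.2, -0.8]
finger_gap: 51.7
grip_force: 0.0
[[5.66, 12.93, -0.33]]
```

```bash
python3 -m crank '[{"xyz":[5.6,12.8,0],"rot":[0,0,0],"grip":7},{"xyz":[5.6,12.8,0],"rot":[0,0,0],"grip":7},{"xyz":[5.6,12.8,0],"rot":[0,0,0],"grip":7},{"xyz":[5.6,12.8,0],"rot":[0,0,0],"grip":7},{"xyz":[5.6,12.8,0],"rot":[0,0,0],"grip":7},{"xyz":[5.6,12.8,0],"rot":[0,0,0],"grip":7},{"xyz":[5.6,12.8,0],"rot":[0,0,0],"grip":7}]';python3 - <<'E'
from h import *
save('wrist','w6.png')
print(go([602.5,-44.5,190]))
for p in([602,-44.6,142],[603,-44,114],[598,5.7,84]):print(w2px('wrist',p))
E
```

```text
clock: 9.68
tool_pos: [600.2, -36.4, 187.1]
tool_rot: [[0.995, 0.096, -0.002], [0.096, -0.995, 0.001], [-0.002, -0.001, -1.0]]
contact_force: [-0.1, 0.5, -0.3]
finger_gap: 70.4
grip_force: 0.0
[[0.13, 0.87, -0.25]]
[334.82060859 244.00195595]
[332.52690679 228.74427808]
[260.96671638 217.14957234]
```

View pics/w6.png

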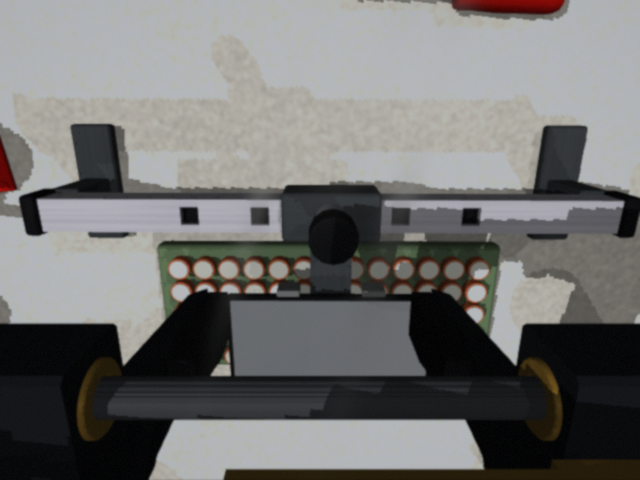

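The wrist view shows the knob top at about (333,238) and the left hole at (260,216), against predictions of (334,244) and (261,217). That agrees to about 2 mm. I centre and descend to TCP z of about 88, which puts the true tips at about 125 mm.

```bash
python3 -m crank '[{"xyz":[0.2,0.85,0],"rot":[0,0,0],"grip":7},{"xyz":[0.2,0.85,0],"rot":[0,0,0],"grip":7},{"xyz":[0.2,0.85,3],"rot":[0,0,0],"grip":7},{"xyz":[0.2,0.85,6],"rot":[0,0,0],"grip":7},{"xyz":[0.2,0.85,6],"rot":[0,0,0],"grip":7},{"xyz":[0.2,0.85,6],"rot":[0,0,0],"grip":7}]'|grep -v rot;python3 -c "
from h import *
print(go([603,-44.4,90]))"
```

```text
clock: 10.23
tool_pos: [602.8, -44.8, 127.0]
contact_force: [0.8, 0.4, 0.2]
finger_gap: 70.2
grip_force: 0.0
[[0.04, -0.04, 3.7]]
```

```bash
python3 -m crank '[{"xyz":[0,0,1],"rot":[0,0,0],"grip":7},{"xyz":[0,0,2],"rot":[0,0,0],"grip":7},{"xyz":[0,0,3],"rot":[0,0,0],"grip":7},{"xyz":[0,0,3.9],"rot":[0,0,0],"grip":7},{"xyz":[0,0,3.9],"rot":[0,0,0],"grip":7},{"xyz":[0,0,3.9],"rot":[0,0,0],"grip":7}]'|grep -v rot
python3 - <<'E'
from h import *
s=robot.read_state();tp=np.array(s['tool_pos']);R=np.array(s['tool_rot'])
q=w2px('scene',[603,-44,120]);x0,y0=int(q[0]-50),int(q[1]-60)
im=vision.capture('scene')[:,:,::-1];im=cv2.resize(im[y0:y0+90,x0:x0+100],None,fx=6,fy=6,interpolation=cv2.INTER_CUBIC)
im=cv2.convertScaleAbs(im,alpha=2.2,beta=10)
for p,c in((tp,(0,255,0)),(tp+[0,0,37],(0,255,255)),([603,-44,142],(255,0,255)),([603,-44,114],(255,0,255)),(tp+[0,0,63.7],(255,255,0))):
    v=(w2px('scene',p)-[x0,y0])*6;cv2.circle(im,tuple(int(a) for a in v),3,c,-1)
cv2.imwrite('pics/s3.png',im);print(tp,w2px('scene',tp),x0,y0)
E
```

```text
clock: 10.73
tool_pos: [603.8, -45.6, 88.5]
contact_force: [0.0, -0.6, -0.8]
finger_gap: 70.2
grip_force: 0.0
[603.77814197 -45.55446959  88.45141119] [314.01241075 255.72211925] 264 183
```

View pics/s3.png

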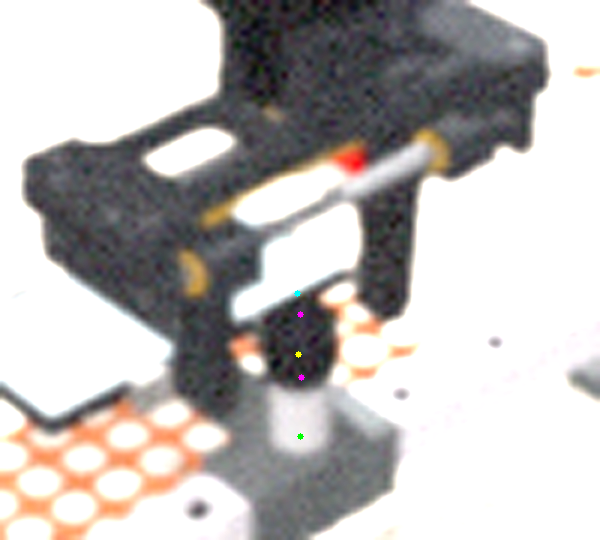

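The crop shows the knob (300,343) centred between the fingers. Their ends, at (205,410) and (385,315), are level with the knob's lower part, and the body is clear above. I go 4 mm lower and close.

```bash
python3 -m crank '[{"xyz":[0,0,0.4],"rot":[0,0,0],"grip":7},{"xyz":[0,0,0.4],"rot":[0,0,0],"grip":2.5},{"xyz":[0,0,0.4],"rot":[0,0,0],"grip":2.5},{"xyz":[0,0,0.4],"rot":[0,0,0],"grip":2.5},{"xyz":[0,0,0.4],"rot":[0,0,0],"grip":2.5},{"xyz":[0,0,0.4],"rot":[0,0,0],"grip":2.5},{"xyz":[0,0,0.4],"rot":[0,0,0],"grip":2.5},{"xyz":[0,0,0.4],"rot":[0,0,0],"grip":2.5}]'|grep -v rot
python3 -m crank '[{"xyz":[0,0,0],"rot":[0,0,0],"grip":2},{"xyz":[0,0,0],"rot":[0,0,0],"grip":2},{"xyz":[0,0,0],"rot":[0,0,0],"grip":2},{"xyz":[0,0,0],"rot":[0,0,0],"grip":2}]'|grep -v rot
```

```text
clock: 11.45
tool_pos: [604.4, -45.5, 85.3]
contact_force: [0.4, 0.2, 0.5]
finger_gap: 29.1
grip_force: 30.0
clock: 11.78
tool_pos: [604.4, -45.5, 85.2]
contact_force: [0.5, 1.0, -0.5]
finger_gap: 29.2
grip_force: 30.0
```

Gripped at 29 mm gap and 30 N. Now I lift.

```bash
python3 -m crank '[{"xyz":[0,0,-0.3],"rot":[0,0,0],"grip":2},{"xyz":[0,0,-0.6],"rot":[0,0,0],"grip":2},{"xyz":[0,0,-0.9],"rot":[0,0,0],"grip":2},{"xyz":[0,0,-1.2],"rot":[0,0,0],"grip":2},{"xyz":[0,0,-1.3],"rot":[0,0,0],"grip":2},{"xyz":[0,0,-1.3],"rot":[0,0,0],"grip":2},{"xyz":[0,0,-1.3],"rot":[0,0,0],"grip":2}]'|grep -v rot
```

```text
clock: 12.37
tool_pos: [604.2, -45.6, 97.7]
contact_force: [4.3, 0.6, -8.5]
finger_gap: 28.8
grip_force: 30.0
```

```bash
python3 -m crank '[{"xyz":[0,-0.5,0],"rot":[0,0,0],"grip":2},{"xyz":[0,-1.3,0],"rot":[0,0,0],"grip":2},{"xyz":[0,-2.1,0],"rot":[0,0,0],"grip":2},{"xyz":[0,-2.9,0],"rot":[0,0,0],"grip":2},{"xyz":[0,-3.7,0],"rot":[0,0,0],"grip":2},{"xyz":[0,-4.5,0],"rot":[0,0,0],"grip":2},{"xyz":[0,-5,0],"rot":[0,0,0],"grip":2},{"xyz":[0,-5,0],"rot":[0,0,0],"grip":2}]'; python3 -m crank '[{"xyz":[0,0,0],"rot":[0,0,0],"grip":2},{"xyz":[0,0,0],"rot":[0,0,0],"grip":2}]'
python3 -c "
import numpy as np
from h import *
s=robot.read_state();d=np.array(s['tool_pos'])-[604.2,-45.6,97.7];print(d,np.hypot(*d[:2]))"
```

```text
clock: 13.03
tool_pos: [599.4, 6.1, 98.2]
tool_rot: [[0.995, 0.097, 0.0], [0.097, -0.995, 0.001], [0.0, -0.001, -1.0]]
contact_force: [5.2, 2.0, -9.6]
finger_gap: 29.3
grip_force: 30.0
clock: 13.2
tool_pos: [599.5, 5.4, 98.2]
tool_rot: [[0.995, 0.096, -0.0], [0.096, -0.995, 0.001], [0.0, -0.001, -1.0]]
contact_force: [4.2, 1.1, -8.4]
finger_gap: 29.3
grip_force: 30.0
[-4.74148389 50.97355581  0.46111362] 51.19360371892605
```

```bash
python3 -m crank '[{"xyz":[0,0,0.2],"rot":[0,0,0],"grip":2},{"xyz":[0,0,0.4],"rot":[0,0,0],"grip":2},{"xyz":[0,0,0.6],"rot":[0,0,0],"grip":2},{"xyz":[0,0,0.8],"rot":[0,0,0],"grip":2},{"xyz":[0,0,0.8],"rot":[0,0,0],"grip":2},{"xyz":[0,0,0.8],"rot":[0,0,0],"grip":2}]'|grep -v rot
```

```text
clock: 13.7
tool_pos: [599.7, 4.1, 90.5]
contact_force: [1.9, 1.2, -3.8]
finger_gap: 29.5
grip_force: 30.0
```

Force matches a free spring at 10 mm lift, so the pin is in the hole and not on the tube. Now I press it home.

```bash
python3 -m crank '[{"xyz":[0,0,0.2],"rot":[0,0,0],"grip":2},{"xyz":[0,0,0.4],"rot":[0,0,0],"grip":2},{"xyz":[0,0,0.6],"rot":[0,0,0],"grip":2},{"xyz":[0,0,0.8],"rot":[0,0,0],"grip":2},{"xyz":[0,0,0.95],"rot":[0,0,0],"grip":2},{"xyz":[0,0,0.95],"rot":[0,0,0],"grip":2},{"xyz":[0,0,0.95],"rot":[0,0,0],"grip":2}]'|grep -v rot
python3 -m crank '[{"xyz":[0,0,0.1],"rot":[0,0,0],"grip":2},{"xyz":[0,0,0.1],"rot":[0,0,0],"grip":2},{"xyz":[0,0,0.1],"rot":[0,0,0],"grip":2}]'|grep -v rot
```

```text
clock: 14.28
tool_pos: [599.8, 4.0, 81.1]
contact_force: [0.5, 1.5, 2.6]
finger_gap: 28.8
grip_force: 30.0
clock: 14.53
tool_pos: [599.8, 4.0, 80.2]
contact_force: [-0.9, 1.4, 4.4]
finger_gap: 29.4
grip_force: 30.0
```

```bash
python3 -m crank '[{"xyz":[0,0,0.1],"rot":[0,0,0],"grip":2},{"xyz":[0,0,0.1],"rot":[0,0,0],"grip":2},{"xyz":[0,0,0.1],"rot":[0,0,0],"grip":2}]'|grep -v rot
python3 -m crank '[{"xyz":[0,0,0.05],"rot":[0,0,0],"grip":2},{"xyz":[0,0,0.05],"rot":[0,0,0],"grip":2},{"xyz":[0,0,0.05],"rot":[0,0,0],"grip":2}]'|grep -v rot
```

```text
clock: 14.78
tool_pos: [599.9, 3.8, 80.1]
contact_force: [-2.8, 0.9, 11.2]
finger_gap: 28.9
grip_force: 30.0
clock: 15.03
tool_pos: [600.0, 3.8, 80.0]
contact_force: [-4.5, 0.9, 14.0]
finger_gap: 29.0
grip_force: 30.0
```

The stop is solid: 5.1 mm below the sprung position, with force rising from 4 to 14 N and no more travel. I let it settle briefly, confirm, and hand in.

```bash
python3 -m crank '[{"xyz":[0,0,0],"rot":[0,0,0],"grip":2},{"xyz":[0,0,0],"rot":[0,0,0],"grip":2},{"xyz":[0,0,0],"rot":[0,0,0],"grip":2},{"xyz":[0,0,0],"rot":[0,0,0],"grip":2},{"xyz":[0,0,0],"rot":[0,0,0],"grip":2},{"xyz":[0,0,0],"rot":[0,0,0],"grip":2}]'|grep -v rot; python3 -c "
from h import *
s=robot.read_state();print(s['tool_pos'],s['contact_force'])
if s['contact_force'][2]>9 and s['tool_pos'][2]<80.5: print(robot.finish_job())"
```

```text
clock: 15.53
tool_pos: [600.0, 3.8, 80.0]
contact_force: [-4.7, 1.3, 14.1]
finger_gap: 29.1
grip_force: 30.0
[600.00124946   3.7975549   80.04796772] [-4.65323271  1.25485338 14.05178153]
the job is handed in; nothing more can be done
None
```

Job handed in at 15.5 s: the lever went to its stop and sprang back, and the holder is in the next hole on the counter's side, with the gripper still pressing the knob fully home at about 14 N.

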